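Close up the jaw-block row and swing the keeper shut

TASK

Without gripping or lifting anything, gently push the row of four steel jaw blocks from its rear along the rail, all together as one train, until the row sits fully home against the end stop. Then push the pivoted keeper bar round with a fingertip until it lies fully across the rail behind the last block, and leave the other things on the bench alone.

Things in the scene. Friction and masses are not known exactly. Their poses are not given: they have to be found in the camera images.
- rail: Setting rail, fixed to the bench: dark steel base plate 300 x 74 x 8 mm. Origin: centre of its underside; x along the rail to the end stop (roughly the robot's left), y towards the robot, z up. Blocks slide at z = 8 mm between two aluminium lips 7 mm wide, centred at y = +33 and -33 mm, top at z = 18 mm. End stop: steel plate 12 mm thick, to z = 44 mm, at the +x end; the -x end is open.
- stop_face (a point): Centre of the end stop's face that the row must reach: rail frame x = 138, y = 0, z = 23 mm. Axes as the rail's. With all four blocks home the row is 104 mm long: block origins at x = 125, 99, 73 and 47 mm, rear face of jaw_4 at x = 34 mm.
- jaw_1: First block, nearest the end stop. Plain grey steel vice jaw block, 26 mm along the rail, 55 mm across it, 30 mm high, about 0.28 kg, two small dark holes on top. Origin: centre of its underside; x along the rail towards the stop, z up.
- jaw_2: Second block of the row, touching jaw_1. Plain grey steel vice jaw block, 26 mm along the rail, 55 mm across it, 30 mm high, about 0.28 kg, two small dark holes on top. Origin: centre of its underside; x along the rail towards the stop, z up.
- jaw_3: Third block of the row, touching jaw_2. Plain grey steel vice jaw block, 26 mm along the rail, 55 mm across it, 30 mm high, about 0.28 kg, two small dark holes on top. Origin: centre of its underside; x along the rail towards the stop, z up.
- jaw_4: Last block, the rear of the row: its rear face, 13 mm behind its origin, is free, push here. The row starts 60 to 120 mm short of the stop. Plain grey steel vice jaw block, 26 mm along the rail, 55 mm across it, 30 mm high, about 0.28 kg, two small dark holes on top. Origin: centre of its underside; x along the rail towards the stop, z up.
- keeper (a joint): Keeper bar's angle q (rad): from the pivot the bar points along (-cos q, sin q) in the rail's x, y. It starts open, -0.25 to 0.08, outside the far lip, pointing to the rail's -x. q grows as its free end swings over the rail. At the hard stop 1.571 it lies straight across, 3 mm behind a row that is home; a row not home is in its way. Friction of 0.06 N m keeps it where left.
- keeper_pivot (a point): The keeper's upright pivot axis, at rail frame x = 25, y = -55 mm, z = 27 mm (beyond the far lip). The flat steel bar is 12 mm wide, runs 95 mm out from the pivot, and lies from z = 20 to 34 mm, just over the lips. Axes as the rail's.
- keeper_tip (a point): Point on the bar's centre line 88 mm from the pivot, mid height (z = 27 mm), under a round dark finger stud 11 mm across that rises from the bar to z = 52 mm.
- tin: Bystander: open round tin of pins, 66 mm across, 29 mm high, beyond the stop. Origin under its centre.
- lock_cylinder: Bystander: loose brass lock cylinder, 17 x 69 x 44 mm high, standing on the far side of the rail near the stop. Origin under its centre.
- padlock: Bystander: small padlock lying flat, 49 x 32 x 11 mm, on the robot's side of the rail. Origin under its centre.
- cutters: Bystander: blue-handled cutters lying flat, 59 x 196 x 16 mm, at the back left. Origin under its centre.
There are look-alikes about, which are no part of the job. Leave any blue or purple look-alike of the jaw_4 alone. What is shaped like the jaw_2 but turquoise is not meant.

How it is judged (in metres and radians):
On the way, in this order (a step that is already met when the one before it is completed fails the run):
1. the whole row is home against the stop while the keeper is still open (x of jaw_1 in the frame of rail above 0.122 m and x of jaw_2 in the frame of rail above 0.096 m and x of jaw_3 in the frame of rail above 0.07 m and x of jaw_4 in the frame of rail above 0.044 m and value of joint keeper below 0.6 rad), for 0.2 s.
2. the keeper lies fully across the rail behind the row (x of jaw_1 in the frame of rail above 0.122 m and x of jaw_2 in the frame of rail above 0.096 m and x of jaw_3 in the frame of rail above 0.07 m and x of jaw_4 in the frame of rail above 0.044 m and value of joint keeper above 1.5 rad), for 0.2 s.
At the end, for the whole second after the job is handed in: All four blocks stand flat in the rail, at rest, each within 3 mm of its home position in the closed-up row against the end stop, and the keeper is within 0.07 rad of its hard stop across the rail (all of step 2 and z of each of jaw_1, jaw_2, jaw_3, jaw_4 in the frame of rail below 0.0105 m and angle between each of jaw_1, jaw_2, jaw_3, jaw_4's own z axis and vertical below 0.06 rad and linear speed of each of jaw_1, jaw_2, jaw_3, jaw_4 below 0.01 m/s); the robot touches nothing.
It fails at once if the fingers bear on one of the three front blocks (the row is pushed at its rear) (contact force between the fingers and jaw_1 above 3 N or contact force between the fingers and jaw_2 above 3 N or contact force between the fingers and jaw_3 above 3 N).
It fails at once if the last block or the keeper is gripped or rammed (more than 38 N from the fingers) (contact force between the fingers and jaw_4 above 38 N or contact force between the fingers and keeper above 38 N).
It fails at once if a jaw block is lifted or tipped (z of any of jaw_1, jaw_2, jaw_3, jaw_4 in the frame of rail above 0.015 m or angle between any of jaw_1, jaw_2, jaw_3, jaw_4's own z axis and vertical above 0.25 rad).
It fails at once if the row is pulled apart (a gap of more than 12 mm opens between neighbours) (distance between jaw_1 and jaw_2 above 0.038 m or distance between jaw_2 and jaw_3 above 0.038 m or distance between jaw_3 and jaw_4 above 0.038 m).
It fails at once if another thing on the bench is disturbed (moved more than 15 mm) (distance of any of tin, lock_cylinder, padlock, cutters from where it was at the start of the episode above 0.015 m).
It also fails if it takes over 43 s, if anything falls off the work surface, if the arm or the gripper's body presses on something with over 40 N, if the wrist force passes 120 N, or if a joint passes its speed limit or range.

ROBOT

A 6-joint arm with a two-finger parallel gripper is mounted at the origin on a cart in front of the work surface, level with it; the furniture and walls round the work are solid. World frame = base frame: x ahead of the robot, y to its left, z up, the work surface at z = 0. Lengths are in mm, angles in degrees, forces in N, time in s.
With the tool pointing down it reaches from about 325 to 850 mm from the base axis. Payload 4.4 kg.
Tool frame: the origin (TCP) lies at the very end of the fingers, on their centre line; the grasp point (between the pads) lies 19 mm behind it; z points along the fingers, y is the line along which they close (so a half turn about z gives the same grasp; the last joint's range is limited). The gripper opens to 94 mm and grips with 3 to 60 N. Pads are 16 mm wide; open, the fingers measure 119 mm over their backs; the gripper's body (75 mm by 177 mm) begins 78 mm behind the grasp point.
Start: joints at [-79.04, 11.837, 88.321, -0, 79.842, -8.623], TCP at [192.718, -541.744, 178.447] pointing down, gripper open.
Joint ranges: [-156.59, 156.59], [-49.26, 127.26], [12.9, 141.05], [-63.56, 243.56], [4.71, 150.69], [-161.64, 161.64]. Speed limits (degrees/s): [159.86, 159.86, 180, 180, 180, 180].

INTERFACE

Orientations are given as a 3x3 rotation matrix whose columns are the frame's x, y, z axes.
In Python, from rig import manip gives the robot as it stands. The module is installed in compiled form; this text tells all that it offers.
- The arm moves only by the tool play_rows, never from a script. Its argument "deltas" is a list of rows, each a list of 3 entries, a list of its own where there are three numbers: the shift along the tool's x, y, z in cm, then the turn, a rotation vector about the tool's x, y, z in rad, then the closure in counts, from 0 (fully open) to 255 (shut). In form: [[[dx, dy, dz], [rx, ry, rz], claw], ...]. A call has 1 to 5 rows; each row is the pose to reach, as a shift and turn from the pose commanded when the call began, along the tool's axes at that moment; what a row does not reach only later rows make up. A row lasts 1/10 s, in which the tool goes at most 50 mm and 8.59 degrees, less where a joint would pass 70% of its speed; a pose out of reach is approached as far as the arm can. A call with a gripper value outside its range is refused whole. The fingers move at their own pace and stop on an object; "newtons" is the grip in N (left out, the last holds). Time passes only in rows, so rows that repeat a pose let the fingers close. It gives the time, the measured TCP pose, the force, the opening and the grip force at its end, in the units of the state.
- manip.read_state(): the state, without advancing time (a new reading comes with each control period).
- manip.capture(name): name is "scene" or "top"; returns the picture (420x560x3 uint8, blue, green, red); there is no depth.
- manip.camera_params(name): a dict with "fx", "fy", "cx", "cy" (pixels), "R" (3x3) and "t" (3): a world point X has camera coordinates R X + t. Camera axes: x right, y down, z forward; pixel columns grow to the right and rows downward; lengths in mm; the calibration is good to about 2 mm. A picture is of the moment at which its call begins. camera_params takes no time and is no camera call.
- manip.job_done(): hands the job in; it is judged then, once.
The state is a dict: "t": time; "joints": joint angles; "joint_velocities": joint speeds; "effort": joint torques, N m; "ee_pos": TCP position; "ee_rot": TCP orientation; "wrist_force": force on the tool from outside, world axes, zero at the start; "ft_torque": the same for the moment, N m; "finger_gap": opening from 0.0 (shut) to 1.0 (fully open); "grasp_force": force on a finger pad.
Only numpy, scipy, OpenCV 4.12 (cv2) and the standard library are available. Lean on these libraries where they do the work, as an engineer would, in place of code of your own. Each camera call takes 0.05 s, during which the arm holds its last target. There are 200 camera calls.

## Working session

There is one attempt and no reset: what is moved stays moved. The work goes in short steps, Python scripts to look and compute and a tool call to move; the robot and the scene stay as the last step left them, time stands still between calls to the robot, and variables do not carry over. Pictures are saved under pics/ and viewed, at most 10 in all, crops included, and the job is handed in when it is done.

Besides the shell and the picture viewer there is one more tool, called after "Emit:" as name(argument=value, ...), one argument or row to a line, values as JSON. play_rows: Moves the arm, as the interface text tells. Its arguments: {"type":"object","properties":{"deltas":{"type":"array","items":{"type":"array"}},"newtons":{"type":"number"}},"required":["deltas"]}

```bash
mkdir -p pics; python3 - <<'E'
from rig import manip
import cv2
for n in("scene","top"):
    cv2.imwrite(f"pics/{n}0.png",manip.capture(n)); p=manip.camera_params(n); print(n,p)
s=manip.read_state();print(s)
E
```

```text
scene {'fx': 415.22076363138325, 'fy': 415.22076363138325, 'cx': 276.46326635708346, 'cy': 209.49259691267847, 'R': array([[-0.61400469, -0.78929736,  0.0028123 ],
       [-0.30280121,  0.23225961, -0.9243197 ],
       [ 0.72890992, -0.5683882 , -0.38160869]]), 't': array([434.07157772, 210.75001623, 740.58682191])}
top {'fx': 466.17678609415657, 'fy': 466.17678609415657, 'cx': 277.6434654730396, 'cy': 205.3039184734311, 'R': array([[-0.02767436, -0.99909632, -0.03225954],
       [-0.98261007,  0.03311698, -0.1827039 ],
       [ 0.18360713,  0.02664233, -0.98263859]]), 't': array([129.7395199 , 519.5808978 , 953.26330232])}
{'t': 0.1, 'joints': array([-7.90399054e+01,  1.18792869e+01,  8.83940170e+01, -1.34141196e-03,
        7.98416276e+01, -8.62587230e+00]), 'joint_velocities': array([-0.07041752, -0.00368218, -0.28631946,  0.00585039,  0.1359052 ,
       -0.08166921]), 'effort': array([-1.01110527e-03, -3.71869612e+01, -2.82294470e+01,  7.01385434e-02,
        3.12758947e-02, -4.91463356e-05]), 'ee_pos': array([ 192.55925962, -540.9877956 ,  177.42926053]), 'ee_rot': array([[ 9.42138249e-01,  3.35224338e-01, -4.04003026e-04],
       [ 3.35224466e-01, -9.42136241e-01,  1.96496188e-03],
       [ 2.78077154e-04, -1.98669745e-03, -9.99997988e-01]]), 'wrist_force': array([ 0.74199144, -0.55753699, -0.53550202]), 'ft_torque': array([0.00515771, 0.03068809, 0.00450541]), 'grasp_force': 0.0, 'finger_gap': 0.9987323491544651}
```

View pics/top0.png

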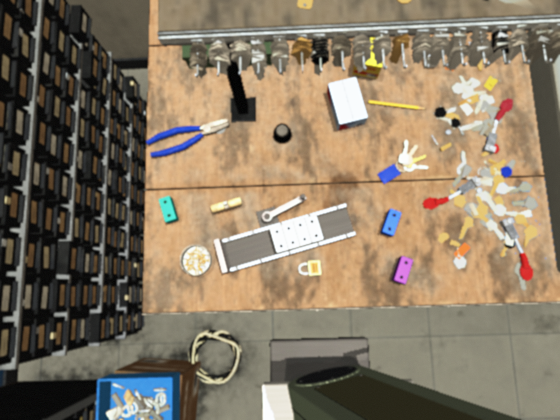

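View pics/scene0.png

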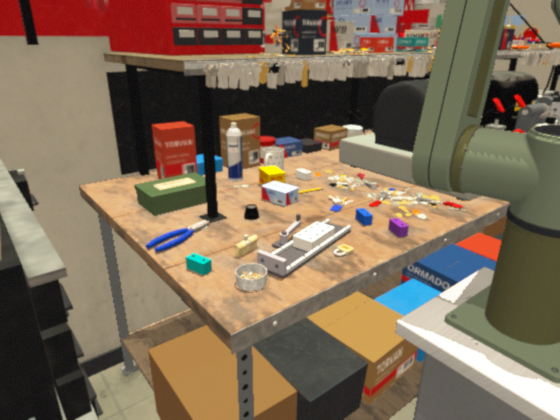

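The top view shows the rail running from about (354,220) at its open end to the stop at (220,255). The row is at about (272..322, 232), and the keeper pivot is at about (267,216) with its tip near (300,200). I'll enlarge that area.

```bash
python3 - <<'E'
import cv2
i=cv2.imread("pics/top0.png")[185:285,205:365]
cv2.imwrite("pics/c0.png",cv2.resize(i,None,fx=5,fy=5,interpolation=cv2.INTER_CUBIC))
E
```

```text
(no output)
```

View pics/c0.png

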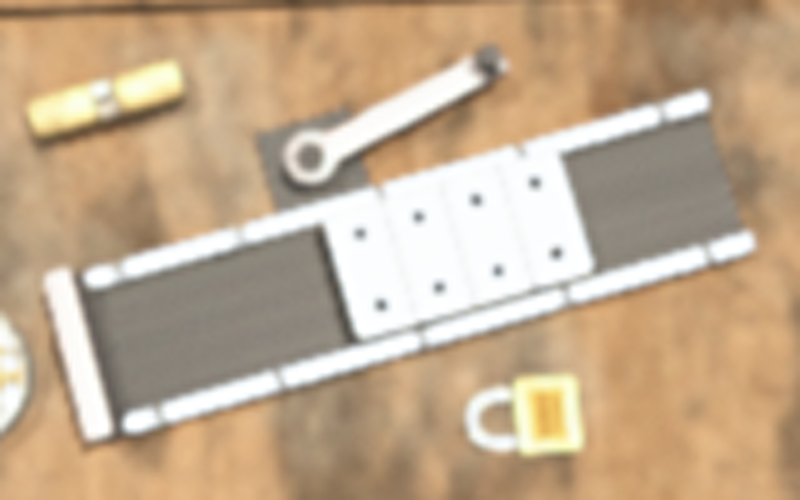

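```bash
cat >h.py <<'E'
import numpy as np
from rig import manip
from scipy.optimize import least_squares
P=manip.camera_params("top")
def proj(X):
    c=np.asarray(X)@P["R"].T+P["t"]; return np.c_[P["fx"]*c[:,0]/c[:,2]+P["cx"],P["fy"]*c[:,1]/c[:,2]+P["cy"]]
def back(uv,z):
    R,t=P["R"],P["t"];d=R.T@np.array([(uv[0]-P["cx"])/P["fx"],(uv[1]-P["cy"])/P["fy"],1]);o=-R.T@t
    return o+d*(z-o[2])/d[2]
def crop(c): return np.array([205+(c[0]+.5)/5-.5,185+(c[1]+.5)/5-.5])
def T(p,L):
    c,s=np.cos(p[2]),np.sin(p[2]);L=np.asarray(L,float)
    return np.c_[p[0]+c*L[:,0]-s*L[:,1],p[1]+s*L[:,0]+c*L[:,1],L[:,2]]
def inv(p,X):
    c,s=np.cos(p[2]),np.sin(p[2]);d=X[:2]-p[:2];return np.array([c*d[0]+s*d[1],-s*d[0]+c*d[1]])
E
python3 - <<'E'
from h import *
obs=[((47,270),(150,-37,44)),((88,440),(150,37,44)),((73,268),(138,-37,44)),((113,436),(138,37,44)),((710,97),(-150,-33,18)),((754,242),(-150,33,18)),((310,157),(25,-55,34))]
U=np.array([crop(o[0]) for o in obs]);L=[o[1] for o in obs]
f=lambda p:(proj(T(p,L))-U).ravel()
r=least_squares(f,[450,0,1.57],x_scale=[1,1,.01])
p=r.x;print(p,np.degrees(p[2]));print(r.fun.reshape(-1,2).round(2));np.save("rail.npy",p)
for n,c,z in[("stud",(488,57),52),("piv",(310,157),34),("rearA",(562,155),38),("rearB",(592,272),38),("frA",(325,225),38),("frB",(357,340),38),("padlock",(545,415),11),("shackle",(468,418),8),("lock",(107,100),44),("lockend",(180,75),44)]:
    X=back(crop(c),z);print(n,X.round(1),inv(p,X).round(1))
st=inv(p,back(crop((488,57)),52));print("q",np.arctan2(st[1]+55,-(st[0]-25)))
E
```

```text
[456.65874949  99.40350468   1.82477249] 104.55176199979307
[[-0.63  0.76]
 [-0.01  0.19]
 [-0.45 -0.41]
 [ 0.45 -0.6 ]
 [-0.22  0.36]
 [ 0.19 -0.19]
 [ 0.68 -0.11]]
stud [541.5  60.3  52. ] [-59.2 -72.3]
piv [503.4 138.9  34. ] [ 26.5 -55.2]
rearA [500.   29.6  38. ] [-78.5 -24.4]
rearB [448.9  18.9  38. ] [-75.9  27.8]
frA [472.8 132.9  38. ] [ 28.4 -24.1]
frB [422.9 120.4  38. ] [28.9 27.4]
padlock [390.   40.3  11. ] [-40.4  79.3]
shackle [389.9  73.8   8. ] [-8.  71.1]
lock [529.8 226.1  44. ] [ 104.3 -102.6]
lockend [539.8 194.2  44. ] [  70.8 -104.3]
q -0.20274934660823782
```

```bash
cat >>h.py <<'E'
from scipy.spatial.transform import Rotation as Ro
def plan(*targets):
    """targets: (rail x, y, z, push heading in the rail frame deg); prints tool-frame shift cm and turn rad"""
    p=np.load("rail.npy");s=manip.read_state();R=s["ee_rot"]
    print("t",round(s["t"],2),"rail",inv(p,s["ee_pos"]).round(1),s["ee_pos"].round(1),"F",s["wrist_force"].round(1),"J",s["joints"].round(0),"gap",round(s["finger_gap"],3))
    for x,y,z,h in targets:
        a=np.radians(h)+p[2];X=T(p,[(x,y,z)])[0];G=np.array([[np.cos(a),np.sin(a),0],[np.sin(a),-np.cos(a),0],[0,0,-1]])
        print((x,y,z,h),"->",(R.T@(X-s["ee_pos"])/10).round(2).tolist(),Ro.from_matrix(R.T@G).as_rotvec().round(3).tolist())
E
python3 - <<'E'
from h import *
plan((-120,0,110,0))
print(back((243,107),0),back((372,65),200))
E
```

```text
t 0.1 rail [-553.5  416.5] [ 192.6 -541.   177.4] F [ 0.7 -0.6 -0.5] J [-79.  12.  88.  -0.  80.  -9.] gap 0.999
(-120, 0, 110, 0) -> [45.29, -39.51, 6.83] [-0.001, -0.002, -1.483]
[771.2422426  190.30874914   0.        ] [762.97296721 -78.99405815 200.        ]
```

Emit:
play_rows(
  deltas=[
    [[45.3, -39.5, 6.8], [0, 0, -1.48], 255],
    [[45.3, -39.5, 6.8], [0, 0, -1.48], 255],
    [[45.3, -39.5, 6.8], [0, 0, -1.48], 255],
    [[45.3, -39.5, 6.8], [0, 0, -1.48], 255],
    [[45.3, -39.5, 6.8], [0, 0, -1.48], 255],
  ],
  newtons=10,
)

```text
t: 0.6
ee_pos: [314.7, -323.1, 149.7]
ee_rot: [[0.456, 0.89, -0.0], [0.89, -0.456, 0.001], [0.001, -0.0, -1.0]]
wrist_force: [1.0, 0.6, 0.7]
finger_gap: 0.61
grasp_force: 0.0
```

```bash
python3 -c "
from h import *
plan((-120,0,110,0))"
```

```text
t 0.6 rail [-373.3  243.5] [ 314.7 -323.1  149.7] F [1.  0.6 0.7] J [-57.  -2. 107.   0.  75. -30.] gap 0.61
(-120, 0, 110, 0) -> [35.11, 1.34, 3.99] [-0.0, -0.001, -0.728]
```

Emit:
play_rows(
  deltas=[
    [[35.1, 1.3, 4.0], [0, 0, -0.728], 255],
    [[35.1, 1.3, 4.0], [0, 0, -0.728], 255],
    [[35.1, 1.3, 4.0], [0, 0, -0.728], 255],
    [[35.1, 1.3, 4.0], [0, 0, -0.728], 255],
    [[35.1, 1.3, 4.0], [0, 0, -0.728], 255],
  ],
)

```text
t: 1.1
ee_pos: [437.3, -107.1, 121.7]
ee_rot: [[-0.252, 0.968, 0.0], [0.968, 0.252, -0.0], [-0.0, -0.0, -1.0]]
wrist_force: [0.4, 0.1, 0.1]
finger_gap: 0.187
grasp_force: 0.0
```

```bash
python3 -c "
from h import *
plan((-120,0,60,0))"
```

```text
t 1.1 rail [-195.    70.6] [ 437.3 -107.1  121.7] F [0.4 0.1 0.1] J [-25.  -0. 109.  -0.  72. -39.] gap 0.187
(-120, 0, 60, 0) -> [7.5, 7.06, 6.17] [-0.0, 0.0, 0.001]
```

Emit:
play_rows(
  deltas=[
    [[5, 5, 4], [0, 0, 0], 255],
    [[7.5, 7.06, 6.2], [0, 0, 0], 255],
    [[7.5, 7.06, 6.2], [0, 0, 0], 255],
    [[7.5, 7.06, 6.2], [0, 0, 0], 255],
    [[7.5, 7.06, 6.2], [0, 0, 0], 255],
  ],
)

```text
t: 1.6
ee_pos: [486.4, -19.1, 59.8]
ee_rot: [[-0.247, 0.969, -0.001], [0.969, 0.247, -0.0], [0.0, -0.001, -1.0]]
wrist_force: [0.1, 0.2, -0.0]
finger_gap: 0.005
grasp_force: 0.0
```

```bash
python3 - <<'E'
from h import *
import cv2
plan((-120,0,20,0),(-100,0,20,0))
a=cv2.resize(manip.capture("top")[170:290,195:375],None,fx=4,fy=4,interpolation=cv2.INTER_CUBIC)[:,:]
b=cv2.resize(manip.capture("scene")[200:290,240:400],None,fx=4,fy=4,interpolation=cv2.INTER_CUBIC)
cv2.imwrite("pics/s1.png",b)
E
```

```text
t 1.6 rail [-122.1    1. ] [486.4 -19.1  59.8] F [ 0.1  0.2 -0. ] J [-12.   9. 107.  -0.  64. -27.] gap 0.005
(-120, 0, 20, 0) -> [0.22, 0.1, 3.98] [-0.001, -0.0, -0.004]
(-100, 0, 20, 0) -> [2.22, 0.09, 3.98] [-0.001, -0.0, -0.004]
```

View pics/s1.png

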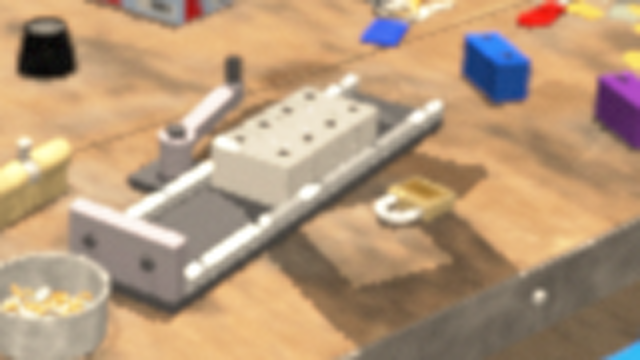

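```bash
python3 - <<'E'
from h import *
import cv2
b=manip.capture("scene");t=manip.capture("top")
P=manip.camera_params("scene");print(proj([[486,-19,60]]))
P2=P;c=P["R"]@[486,-19,60]+P["t"];print(P["fx"]*c[:2]/c[2]+[P["cx"],P["cy"]])
cv2.imwrite("pics/s2.png",cv2.resize(np.vstack([b[100:350],t[130:330]]),None,fx=1.3,fy=1.3))
E
```

```text
[[340.87501991 219.73973034]]
[334.30544284 210.91784635]
```

View pics/s2.png

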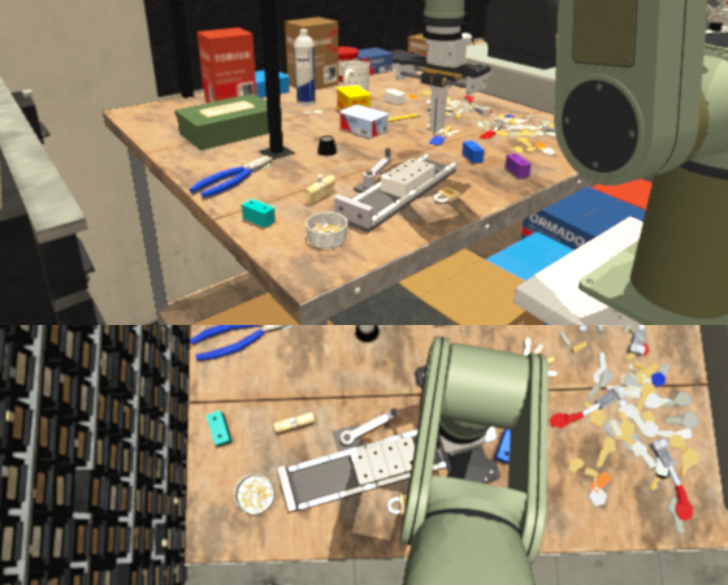

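The fingertip shows at about (335,208) in the scene view and the projection gives (334,211), so the calibration agrees. Next I descend.

Emit:
play_rows(
  deltas=[
    [[0.2, 0.1, 3.0], [0, 0, 0], 255],
    [[0.2, 0.1, 4.0], [0, 0, 0], 255],
    [[1.0, 0.1, 4.0], [0, 0, 0], 255],
    [[2.0, 0.1, 4.0], [0, 0, 0], 255],
    [[3.0, 0.1, 4.0], [0, 0, 0], 255],
  ],
)

```text
t: 2.3
ee_pos: [481.0, 10.8, 21.0]
ee_rot: [[-0.246, 0.969, 0.002], [0.969, 0.246, -0.0], [-0.0, 0.002, -1.0]]
wrist_force: [-0.4, -0.4, 0.5]
finger_gap: 0.007
grasp_force: 0.0
```

```bash
python3 -c "
from h import *
plan((-85,0,20,0),(-65,0,20,0))"
```

```text
t 2.3 rail [-91.8  -1.3] [481.   10.8  21. ] F [-0.4 -0.4  0.5] J [ -9.  12. 109.   0.  59. -23.] gap 0.007
(-85, 0, 20, 0) -> [0.68, -0.14, 0.1] [0.002, 0.0, -0.005]
(-65, 0, 20, 0) -> [2.68, -0.15, 0.1] [0.002, 0.0, -0.005]
```

Emit:
play_rows(
  deltas=[
    [[0.4, -0.1, 0.1], [0, 0, -0.005], 255],
    [[0.8, -0.14, 0.1], [0, 0, -0.005], 255],
    [[1.2, -0.14, 0.1], [0, 0, -0.005], 255],
    [[1.6, -0.14, 0.1], [0, 0, -0.005], 255],
    [[2.0, -0.14, 0.1], [0, 0, -0.005], 255],
  ],
)

```text
t: 2.8
ee_pos: [474.2, 29.6, 19.2]
ee_rot: [[-0.251, 0.968, 0.0], [0.968, 0.251, -0.0], [-0.0, 0.0, -1.0]]
wrist_force: [0.9, -0.4, -0.0]
finger_gap: 0.002
grasp_force: 0.0
```

```bash
python3 -c "
from h import *
plan((-60,0,20,0))"
```

```text
t 2.8 rail [-72.    0.5] [474.2  29.6  19.2] F [ 0.9 -0.4 -0. ] J [ -7.  11. 110.   0.  59. -21.] gap 0.002
(-60, 0, 20, 0) -> [1.2, 0.05, -0.08] [0.0, 0.0, -0.0]
```

Emit:
play_rows(
  deltas=[
    [[0.3, 0.05, 0], [0, 0, 0], 255],
    [[0.6, 0.05, 0], [0, 0, 0], 255],
    [[0.9, 0.05, 0], [0, 0, 0], 255],
    [[1.2, 0.05, 0], [0, 0, 0], 255],
    [[1.5, 0.05, 0], [0, 0, 0], 255],
  ],
)

```text
t: 3.3
ee_pos: [470.8, 44.2, 19.1]
ee_rot: [[-0.251, 0.968, -0.0], [0.968, 0.251, 0.0], [0.0, -0.0, -1.0]]
wrist_force: [0.3, 0.6, 0.3]
finger_gap: 0.006
grasp_force: 0.0
```

```bash
python3 - <<'E'
from h import *
import cv2
plan((-60,0,20,0))
a=cv2.resize(manip.capture("top")[185:285,205:325],None,fx=4,fy=4,interpolation=cv2.INTER_CUBIC)
b=cv2.resize(manip.capture("scene")[185:275,250:370],None,fx=4,fy=4,interpolation=cv2.INTER_CUBIC)
cv2.imwrite("pics/s3.png",cv2.resize(np.vstack([a,b]),None,fx=.78,fy=.78))
E
```

```text
t 3.3 rail [-57.    0.2] [470.8  44.2  19.1] F [0.3 0.6 0.3] J [ -5.  11. 110.   0.  59. -20.] gap 0.006
(-60, 0, 20, 0) -> [-0.3, 0.02, -0.09] [-0.0, -0.0, -0.0]
```

View pics/s3.png

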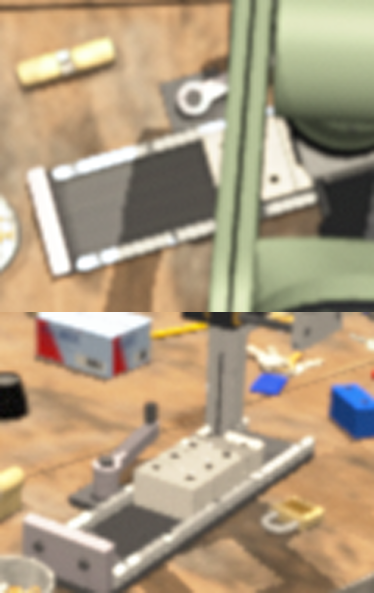

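The lower view shows the finger bottom at about (225,435), apparently behind the row, but I can't tell whether the row has moved. I'll check numerically and with a closer crop.

```bash
python3 - <<'E'
from h import *
import cv2
p=np.load("rail.npy")
t=manip.capture("top");b=manip.capture("scene");P2=manip.camera_params("scene")
def pr(X):
    c=P2["R"]@np.asarray(X)+P2["t"];return P2["fx"]*c[:2]/c[2]+[P2["cx"],P2["cy"]]
a=cv2.resize(b[190:280,255:355],None,fx=6,fy=6,interpolation=cv2.INTER_CUBIC)
def dot(L,col):
    u=pr(T(p,[L])[0]);cv2.circle(a,tuple(int(v) for v in (u-[255,190])*6+2.5),3,col,-1)
for x in(-76,28): 
    for y in(-27.5,27.5): dot((x,y,38),(0,0,255))
for x in(-76+27,28+27):
    for y in(-27.5,27.5): dot((x,y,38),(255,0,0))
dot((-57,0,19),(0,255,0))
dot((-57,0,60),(0,255,0))
for x in(-150,138):
    for y in(-33,33): dot((x,y,18),(0,255,255))
cv2.imwrite("pics/s4.png",a)
E
```

```text
(no output)
```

View pics/s4.png

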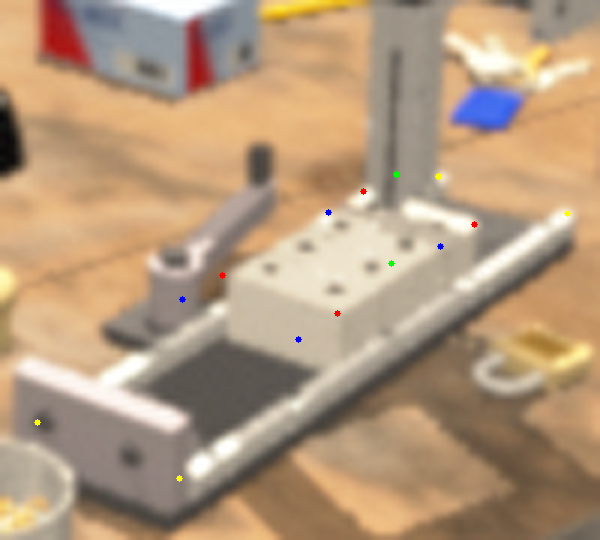

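The red marks, which are the original row position, still match, so the row has not moved. The finger tip appears at about (405,208) in the crop, above jaw_4 at z≈40, although the reported TCP is z=19. So the finger end seems to be about 20 mm higher than reported. I'll lift, back off, and check the true tip height against the base plate.

Emit:
play_rows(
  deltas=[
    [[0, 0, -1.5], [0, 0, 0], 255],
    [[0, 0, -3], [0, 0, 0], 255],
    [[-3, 0, -3], [0, 0, 0], 255],
    [[-6.5, 0, -3], [0, 0, 0], 255],
    [[-6.5, 0, -3], [0, 0, 0], 255],
  ],
)

```text
t: 4.0
ee_pos: [489.1, -22.2, 49.8]
ee_rot: [[-0.248, 0.969, 0.003], [0.969, 0.248, -0.002], [-0.002, 0.002, -1.0]]
wrist_force: [0.6, -0.3, -0.5]
finger_gap: 0.007
grasp_force: 0.0
```

```bash
python3 - <<'E'
from h import *
import cv2
plan((-120,0,20,0))
p=np.load("rail.npy");s=manip.read_state()
b=manip.capture("scene");P2=manip.camera_params("scene")
def pr(X):
    c=P2["R"]@np.asarray(X)+P2["t"];return P2["fx"]*c[:2]/c[2]+[P2["cx"],P2["cy"]]
a=cv2.resize(b[160:260,280:380],None,fx=6,fy=6,interpolation=cv2.INTER_CUBIC)
for dz,c in((0,(0,0,255)),(20,(0,255,0)),(40,(255,0,0))):
    u=pr(s["ee_pos"]+[0,0,dz]);cv2.circle(a,tuple(int(v) for v in (u-[280,160])*6+2.5),3,c,-1)
cv2.imwrite("pics/s5.png",a)
E
```

```text
t 4.0 rail [-125.8   -0.9] [489.1 -22.2  49.8] F [ 0.6 -0.3 -0.5] J [-13.  10. 107.  -0.  63. -27.] gap 0.007
(-120, 0, 20, 0) -> [0.59, -0.09, 2.98] [0.002, 0.002, -0.004]
```

View pics/s5.png

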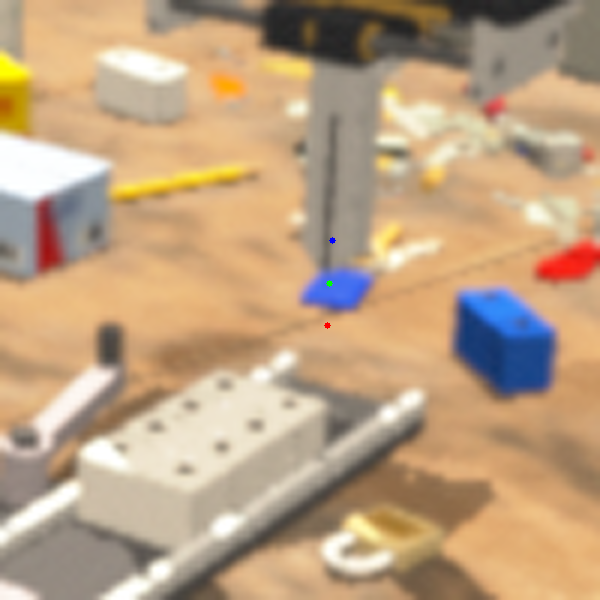

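The finger tip is at (330,270) in this crop, while the reported TCP projects to (327,325). The real tip is therefore about 25 mm above the reported z. I'll offset all heights by −25 mm and watch the force.

Emit:
play_rows(
  deltas=[
    [[0.3, -0.1, 2.5], [0, 0, 0], 255],
    [[0.3, -0.1, 4.5], [0, 0, 0], 255],
    [[0.3, -0.1, 5.2], [0, 0, 0], 255],
    [[0.3, -0.1, 5.6], [0, 0, 0], 255],
    [[0.3, -0.1, 5.6], [0, 0, 0], 255],
  ],
)

```text
t: 4.55
ee_pos: [485.4, -15.9, -7.0]
ee_rot: [[-0.252, 0.968, -0.0], [0.968, 0.252, 0.0], [0.0, -0.0, -1.0]]
wrist_force: [-0.5, -0.3, 0.4]
finger_gap: 0.005
grasp_force: 0.0
```

```bash
python3 -c "
from h import *
plan((-90,0,-6,0))"
```

```text
t 4.55 rail [-118.8    1.2] [485.4 -15.9  -7. ] F [-0.5 -0.3  0.4] J [-12.  15. 109.   0.  56. -27.] gap 0.005
(-90, 0, -6, 0) -> [2.88, 0.12, -0.1] [-0.0, -0.0, 0.001]
```

Reported z is −7 with no contact, although the plate is at +8, which confirms the offset. Next I advance to contact.

Emit:
play_rows(
  deltas=[
    [[1.0, 0.1, 0], [0, 0, 0], 255],
    [[2.0, 0.12, 0], [0, 0, 0], 255],
    [[2.8, 0.12, 0], [0, 0, 0], 255],
    [[3.2, 0.12, 0], [0, 0, 0], 255],
    [[3.6, 0.12, 0], [0, 0, 0], 255],
  ],
)

```text
t: 5.05
ee_pos: [478.2, 18.4, -6.5]
ee_rot: [[-0.253, 0.967, 0.002], [0.967, 0.253, -0.002], [-0.003, 0.001, -1.0]]
wrist_force: [0.5, -4.5, -1.6]
finger_gap: 0.004
grasp_force: 2.3
```

Emit:
play_rows(
  deltas=[
    [[0.4, 0, 0], [0, 0, 0], 255],
    [[0.8, 0, 0], [0, 0, 0], 255],
    [[1.2, 0, 0], [0, 0, 0], 255],
    [[1.6, 0, 0], [0, 0, 0], 255],
    [[2.0, 0, 0], [0, 0, 0], 255],
  ],
)

```text
t: 5.55
ee_pos: [473.4, 37.6, -6.6]
ee_rot: [[-0.251, 0.968, 0.001], [0.968, 0.251, -0.001], [-0.001, 0.001, -1.0]]
wrist_force: [1.7, -5.6, 0.5]
finger_gap: 0.005
grasp_force: 2.5
```

```bash
python3 -c "
from h import *
plan((26,0,-7,0))"
```

```text
t 5.55 rail [-64.   -0.7] [473.4  37.6  -6.6] F [ 1.7 -5.6  0.5] J [ -6.  14. 111.  -0.  55. -20.] gap 0.005
(26, 0, -7, 0) -> [9.0, -0.07, 0.03] [0.001, 0.001, -0.0]
```

Contact is at about 5.5 N and the row is sliding. I keep pushing.

Emit:
play_rows(
  deltas=[
    [[0.5, -0.05, 0], [0, 0, 0], 255],
    [[1.0, -0.07, 0], [0, 0, 0], 255],
    [[1.5, -0.07, 0], [0, 0, 0], 255],
    [[2.0, -0.07, 0], [0, 0, 0], 255],
    [[2.5, -0.07, 0], [0, 0, 0], 255],
  ],
)

```text
t: 6.05
ee_pos: [466.3, 61.8, -6.6]
ee_rot: [[-0.251, 0.968, 0.001], [0.968, 0.251, -0.001], [-0.001, 0.001, -1.0]]
wrist_force: [1.4, -5.1, 0.7]
finger_gap: 0.007
grasp_force: 2.6
```

Emit:
play_rows(
  deltas=[
    [[0.5, 0, 0], [0, 0, 0], 255],
    [[1.0, 0, 0], [0, 0, 0], 255],
    [[1.5, 0, 0], [0, 0, 0], 255],
    [[2.0, 0, 0], [0, 0, 0], 255],
    [[2.5, 0, 0], [0, 0, 0], 255],
  ],
)

```text
t: 6.55
ee_pos: [460.0, 85.9, -6.6]
ee_rot: [[-0.251, 0.968, 0.001], [0.968, 0.251, -0.001], [-0.001, 0.001, -1.0]]
wrist_force: [1.5, -5.7, 0.6]
finger_gap: 0.007
grasp_force: 2.7
```

```bash
python3 -c "
from h import *
plan((26,0,-7,0))"
```

```text
t 6.55 rail [-13.9   0.2] [460.   85.9  -6.6] F [ 1.5 -5.7  0.6] J [  0.  13. 112.  -0.  55. -14.] gap 0.007
(26, 0, -7, 0) -> [3.99, 0.01, 0.03] [0.001, 0.001, -0.0]
```

Emit:
play_rows(
  deltas=[
    [[0.6, 0, 0], [0, 0, 0], 255],
    [[1.2, 0, 0], [0, 0, 0], 255],
    [[1.8, 0, 0], [0, 0, 0], 255],
    [[2.3, 0, 0], [0, 0, 0], 255],
    [[2.7, 0, 0], [0, 0, 0], 255],
  ],
)

```text
t: 7.05
ee_pos: [453.1, 112.1, -6.6]
ee_rot: [[-0.251, 0.968, 0.001], [0.968, 0.251, -0.001], [-0.001, 0.001, -1.0]]
wrist_force: [1.4, -5.9, 1.2]
finger_gap: 0.008
grasp_force: 2.8
```

Emit:
play_rows(
  deltas=[
    [[0.2, 0, 0], [0, 0, 0], 255],
    [[0.4, 0, 0], [0, 0, 0], 255],
    [[0.6, 0, 0], [0, 0, 0], 255],
    [[0.8, 0, 0], [0, 0, 0], 255],
  ],
)

```text
t: 7.45
ee_pos: [451.2, 119.7, -6.6]
ee_rot: [[-0.251, 0.968, 0.001], [0.968, 0.251, -0.001], [-0.001, 0.001, -1.0]]
wrist_force: [1.4, -5.7, 1.8]
finger_gap: 0.007
grasp_force: 2.8
```

```bash
python3 -c "
from h import *
plan((26,0,-7,0))"
```

```text
t 7.45 rail [21.   0.2] [451.2 119.7  -6.6] F [ 1.4 -5.7  1.8] J [  4.  13. 112.  -0.  55. -10.] gap 0.007
(26, 0, -7, 0) -> [0.5, 0.02, 0.04] [0.001, 0.001, 0.0]
```

Emit:
play_rows(
  deltas=[
    [[0.15, 0, 0], [0, 0, 0], 255],
    [[0.3, 0, 0], [0, 0, 0], 255],
    [[0.4, 0, 0], [0, 0, 0], 255],
  ],
)

```text
t: 7.75
ee_pos: [450.1, 123.5, -6.6]
ee_rot: [[-0.251, 0.968, 0.001], [0.968, 0.251, -0.001], [-0.001, 0.0, -1.0]]
wrist_force: [0.4, -6.2, 1.7]
finger_gap: 0.003
grasp_force: 2.9
```

Emit:
play_rows(
  deltas=[
    [[0.1, 0, 0], [0, 0, 0], 255],
    [[0.1, 0, 0], [0, 0, 0], 255],
  ],
)

```text
t: 7.95
ee_pos: [450.0, 124.0, -6.6]
ee_rot: [[-0.252, 0.968, 0.001], [0.968, 0.252, -0.002], [-0.002, 0.0, -1.0]]
wrist_force: [0.7, -7.1, 1.4]
finger_gap: 0.006
grasp_force: 3.6
```

Emit:
play_rows(
  deltas=[
    [[0.1, 0, 0], [0, 0, 0], 255],
    [[0.1, 0, 0], [0, 0, 0], 255],
  ],
)

```text
t: 8.15
ee_pos: [450.0, 124.0, -6.6]
ee_rot: [[-0.252, 0.968, 0.001], [0.968, 0.252, -0.004], [-0.004, 0.0, -1.0]]
wrist_force: [2.4, -10.0, 1.2]
finger_gap: 0.007
grasp_force: 5.2
```

Emit:
play_rows(
  deltas=[
    [[0.1, 0, 0], [0, 0, 0], 255],
    [[0.1, 0, 0], [0, 0, 0], 255],
  ],
)

```text
t: 8.35
ee_pos: [450.0, 123.9, -6.5]
ee_rot: [[-0.253, 0.968, 0.002], [0.968, 0.253, -0.006], [-0.006, 0.0, -1.0]]
wrist_force: [3.3, -14.0, 1.5]
finger_gap: 0.005
grasp_force: 6.7
```

The force rises to 14 N with no further motion and the TCP is at rail x≈25, so the row is home. I back off, lift, and go behind the stud.

Emit:
play_rows(
  deltas=[
    [[-1.5, 0, 0], [0, 0, 0], 255],
    [[-4, 0, -1], [0, 0, 0], 255],
    [[-4, 0, -5], [0, 0, 0], 255],
    [[-4, 0, -6.5], [0, 0, 0], 255],
    [[-4, 0, -6.5], [0, 0, 0], 255],
  ],
)

```text
t: 8.85
ee_pos: [461.0, 89.1, 60.4]
ee_rot: [[-0.25, 0.968, 0.005], [0.968, 0.25, 0.002], [0.001, 0.005, -1.0]]
wrist_force: [0.0, -0.4, -1.1]
finger_gap: 0.006
grasp_force: 0.0
```

```bash
python3 -c "
from h import *
plan((-56,-98,58,101.6))"
```

```text
t 8.85 rail [-11.   -1.6] [461.   89.1  60.4] F [ 0.  -0.4 -1.1] J [  0.   7. 110.   0.  63. -14.] gap 0.006
(-56, -98, 58, 101.6) -> [-4.49, 9.64, 0.29] [0.004, 0.004, -1.774]
```

Emit:
play_rows(
  deltas=[
    [[-2, 3, 0], [0, 0, -0.15], 255],
    [[-4.5, 9.6, 0.2], [0, 0, -1.77], 255],
    [[-4.5, 9.6, 0.2], [0, 0, -1.77], 255],
    [[-4.5, 9.6, 0.2], [0, 0, -1.77], 255],
    [[-4.5, 9.6, 0.2], [0, 0, -1.77], 255],
  ],
)

```text
t: 9.35
ee_pos: [562.0, 69.7, 53.7]
ee_rot: [[-0.847, 0.532, -0.004], [0.532, 0.847, 0.002], [0.004, -0.001, -1.0]]
wrist_force: [0.3, 0.9, -1.2]
finger_gap: 0.009
grasp_force: 0.0
```

```bash
python3 -c "
from h import *
plan((-56,-98,58,101.6))"
```

```text
t 9.35 rail [-55.2 -94.5] [562.   69.7  53.7] F [ 0.3  0.9 -1.2] J [ -2.  19.  96.   0.  66. -60.] gap 0.009
(-56, -98, 58, 101.6) -> [-0.3, 0.2, -0.43] [0.001, -0.004, -1.017]
```

Emit:
play_rows(
  deltas=[
    [[-0.3, 0.2, -0.4], [0, 0, -1.017], 255],
    [[-0.3, 0.2, -0.4], [0, 0, -1.017], 255],
    [[-0.3, 0.2, -0.4], [0, 0, -1.017], 255],
    [[-0.3, 0.2, -0.4], [0, 0, -1.017], 255],
    [[-0.3, 0.2, -0.4], [0, 0, -1.017], 255],
  ],
)

```text
t: 9.85
ee_pos: [564.7, 70.0, 57.9]
ee_rot: [[-0.982, -0.188, -0.004], [-0.188, 0.982, 0.002], [0.004, 0.002, -1.0]]
wrist_force: [0.0, 0.5, -0.5]
finger_gap: 0.007
grasp_force: 0.0
```

```bash
python3 -c "
from h import *
plan((-56,-98,17,101.6))"
```

```text
t 9.85 rail [-55.6 -97.2] [564.7  70.   57.9] F [ 0.   0.5 -0.5] J [  -2.   19.   95.    0.   66. -103.] gap 0.007
(-56, -98, 17, 101.6) -> [-0.1, -0.05, 4.08] [0.003, -0.004, -0.267]
```

Emit:
play_rows(
  deltas=[
    [[-0.1, 0, 1], [0, 0, -0.15], 255],
    [[-0.1, 0, 3], [0, 0, -0.27], 255],
    [[-0.1, 0, 4.1], [0, 0, -0.27], 255],
    [[-0.1, 0, 4.1], [0, 0, -0.27], 255],
  ],
)

```text
t: 10.25
ee_pos: [564.2, 69.8, 15.6]
ee_rot: [[-0.9, -0.436, -0.007], [-0.436, 0.9, 0.001], [0.006, 0.004, -1.0]]
wrist_force: [0.7, 0.9, 0.4]
finger_gap: 0.003
grasp_force: 0.0
```

```bash
python3 - <<'E'
from h import *
import cv2
plan((-56,-98,17,101.6))
cv2.imwrite("pics/s6.png",cv2.resize(manip.capture("scene")[165:285,230:370],None,fx=5,fy=5,interpolation=cv2.INTER_CUBIC))
E
```

```text
t 10.25 rail [-55.7 -96.6] [564.2  69.8  15.6] F [0.7 0.9 0.4] J [  -2.   22.   96.    0.   62. -118.] gap 0.003
(-56, -98, 17, 101.6) -> [-0.13, -0.06, -0.14] [0.004, -0.006, -0.006]
```

View pics/s6.png

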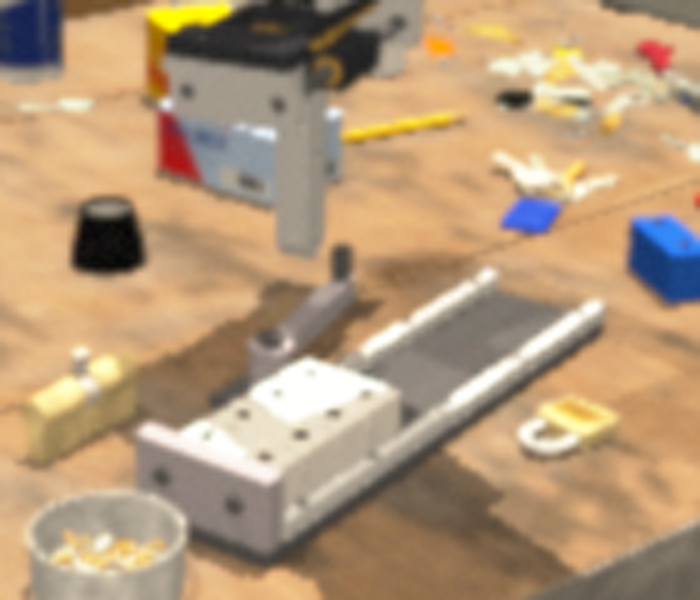

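The row sits against the stop. The fingertip at (300,252) is just behind the stud, whose top is at (342,248), and at stud height (z≈43). Now I plan the arc.

```bash
cat >>h.py <<'E'
def arc(qs,d=14):
    plan(*[(25-88*np.cos(q)-d*np.sin(q),-55+88*np.sin(q)-d*np.cos(q),17,90-np.degrees(q)) for q in qs])
E
python3 -c "
from h import *
arc([-.2,-.08,.04,.16,.28])" | sed 's/.*->//'
```

```text
t 10.3 rail [-56.2 -98. ] [565.6  69.7  17.1] F [-0.5  0.5 -0.8] J [  -2.   22.   96.    0.   62. -118.] gap 0.007
 [1.2, 0.01, 0.01] [0.003, -0.004, -0.003]
 [2.26, -0.1, 0.01] [0.002, -0.004, 0.117]
 [3.33, -0.08, 0.02] [0.002, -0.004, 0.237]
 [4.39, 0.07, 0.02] [0.002, -0.004, 0.357]
 [5.42, 0.34, 0.03] [0.002, -0.004, 0.477]
```

Emit:
play_rows(
  deltas=[
    [[1.2, 0, 0], [0, 0, 0], 255],
    [[2.25, -0.1, 0], [0, 0, 0.12], 255],
    [[3.3, -0.1, 0], [0, 0, 0.24], 255],
    [[4.4, 0.05, 0], [0, 0, 0.36], 255],
    [[5.4, 0.35, 0], [0, 0, 0.48], 255],
  ],
)

```text
t: 10.8
ee_pos: [517.9, 48.0, 20.2]
ee_rot: [[-0.999, 0.033, 0.003], [0.033, 0.999, -0.0], [-0.003, -0.0, -1.0]]
wrist_force: [1.5, -0.2, -0.3]
finger_gap: 0.004
grasp_force: 0.5
```

```bash
python3 -c "
from h import *
arc([.4,.52,.64,.76,.88])" | sed 's/.*->//'
```

```text
t 10.8 rail [-65.1 -46.4] [517.9  48.   20.2] F [ 1.5 -0.2 -0.3] J [ -4.  16. 104.  -0.  60. -92.] gap 0.004
 [1.32, -0.01, 0.32] [-0.0, 0.003, 0.113]
 [2.39, 0.0, 0.31] [-0.0, 0.003, 0.233]
 [3.45, 0.15, 0.31] [0.0, 0.003, 0.353]
 [4.49, 0.42, 0.31] [0.0, 0.003, 0.473]
 [5.48, 0.81, 0.31] [0.0, 0.003, 0.593]
```

Emit:
play_rows(
  deltas=[
    [[1.3, 0, 0.2], [0, 0, 0.11], 255],
    [[2.4, 0, 0.3], [0, 0, 0.23], 255],
    [[3.45, 0.15, 0.3], [0, 0, 0.35], 255],
    [[4.5, 0.4, 0.3], [0, 0, 0.47], 255],
    [[5.5, 0.8, 0.3], [0, 0, 0.59], 255],
  ],
)

```text
t: 11.3
ee_pos: [463.3, 57.8, 17.3]
ee_rot: [[-0.812, 0.584, 0.003], [0.584, 0.812, -0.0], [-0.003, 0.002, -1.0]]
wrist_force: [1.1, 0.4, 0.7]
finger_gap: 0.001
grasp_force: 0.5
```

```bash
python3 -c "
from h import *
arc([1.0,1.12,1.24,1.34,1.42])" | sed 's/.*->//'
```

```text
t 11.3 rail [-42.    4.1] [463.3  57.8  17.3] F [1.1 0.4 0.7] J [ -4.  11. 111.  -0.  58. -58.] gap 0.001
 [1.06, -0.08, 0.03] [0.002, 0.003, 0.123]
 [2.13, -0.06, 0.02] [0.002, 0.003, 0.243]
 [3.19, 0.1, 0.02] [0.002, 0.002, 0.363]
 [4.05, 0.32, 0.02] [0.002, 0.002, 0.463]
 [4.72, 0.56, 0.02] [0.002, 0.002, 0.543]
```

Emit:
play_rows(
  deltas=[
    [[1.05, -0.1, 0], [0, 0, 0.12], 255],
    [[2.1, -0.05, 0], [0, 0, 0.24], 255],
    [[3.2, 0.1, 0], [0, 0, 0.36], 255],
    [[4.0, 0.3, 0], [0, 0, 0.46], 255],
    [[4.7, 0.55, 0], [0, 0, 0.54], 255],
  ],
)

```text
t: 11.8
ee_pos: [427.9, 89.6, 17.2]
ee_rot: [[-0.398, 0.917, 0.003], [0.917, 0.398, -0.0], [-0.001, 0.002, -1.0]]
wrist_force: [0.1, -0.8, 0.6]
finger_gap: 0.004
grasp_force: 0.4
```

```bash
python3 -c "
from h import *
arc([1.46,1.5,1.54,1.57])" | sed 's/.*->//'
```

```text
t 11.8 rail [-2.2 30.3] [427.9  89.6  17.2] F [ 0.1 -0.8  0.6] J [  0.   7. 115.  -0.  57. -23.] gap 0.004
 [0.37, -0.01, 0.02] [0.002, 0.001, 0.045]
 [0.72, -0.04, 0.02] [0.002, 0.001, 0.085]
 [1.08, -0.06, 0.02] [0.002, 0.001, 0.125]
 [1.34, -0.06, 0.02] [0.002, 0.001, 0.155]
```

Emit:
play_rows(
  deltas=[
    [[0.35, 0, 0], [0, 0, 0.045], 255],
    [[0.7, -0.05, 0], [0, 0, 0.085], 255],
    [[0.95, -0.05, 0], [0, 0, 0.125], 255],
    [[1.15, -0.05, 0], [0, 0, 0.155], 255],
  ],
)

```text
t: 12.2
ee_pos: [422.7, 99.9, 17.0]
ee_rot: [[-0.254, 0.967, 0.002], [0.967, 0.254, -0.0], [-0.001, 0.002, -1.0]]
wrist_force: [-0.8, -1.1, 0.1]
finger_gap: 0.006
grasp_force: 0.3
```

Emit:
play_rows(
  deltas=[
    [[0.1, 0, 0], [0, 0, 0], 255],
    [[0.2, 0, 0], [0, 0, 0], 255],
  ],
)

```text
t: 12.4
ee_pos: [422.3, 101.9, 16.7]
ee_rot: [[-0.256, 0.967, 0.001], [0.967, 0.256, -0.0], [-0.001, 0.001, -1.0]]
wrist_force: [0.7, -0.5, 1.2]
finger_gap: 0.004
grasp_force: 0.4
```

```bash
python3 -c "
from h import *
arc([1.5,1.57])" | sed 's/.*->//'
```

```text
t 12.4 rail [11.  32.6] [422.3 101.9  16.7] F [ 0.7 -0.5  1.2] J [  2.   7. 116.  -0.  57. -13.] gap 0.004
 [-0.62, 0.08, -0.03] [0.001, 0.001, -0.066]
 [-0.01, -0.04, -0.03] [0.001, 0.001, 0.004]
```

Emit:
play_rows(
  deltas=[
    [[0.1, 0, 0], [0, 0, 0], 255],
    [[0.2, 0, 0], [0, 0, 0], 255],
    [[0.2, 0, 0], [0, 0, 0], 255],
  ],
)

```text
t: 12.7
ee_pos: [422.2, 102.7, 16.5]
ee_rot: [[-0.257, 0.966, 0.001], [0.966, 0.257, -0.003], [-0.003, 0.0, -1.0]]
wrist_force: [-0.0, -5.1, 3.2]
finger_gap: 0.004
grasp_force: 2.8
```

Emit:
play_rows(
  deltas=[
    [[0.1, 0, 0], [0, 0, 0], 255],
    [[0.1, 0, 0], [0, 0, 0], 255],
  ],
)

```text
t: 12.9
ee_pos: [422.2, 102.8, 16.6]
ee_rot: [[-0.258, 0.966, 0.001], [0.966, 0.258, -0.004], [-0.005, 0.0, -1.0]]
wrist_force: [0.1, -8.0, 2.2]
finger_gap: 0.007
grasp_force: 4.0
```

The keeper is on its hard stop: 8 N with no motion. I retreat and check.

Emit:
play_rows(
  deltas=[
    [[-1, 0, 0], [0, 0, 0], 255],
    [[-3, 0, 0], [0, 0, 0], 255],
    [[-4, 0, -4], [0, 0, 0], 255],
    [[-5, 0, -9], [0, 0, 0], 255],
    [[-6, 0, -13], [0, 0, 0], 255],
  ],
)

```text
t: 13.4
ee_pos: [436.7, 46.9, 147.7]
ee_rot: [[-0.256, 0.967, 0.0], [0.967, 0.256, 0.002], [0.001, 0.001, -1.0]]
wrist_force: [0.8, -0.5, 0.3]
finger_gap: 0.006
grasp_force: 0.0
```

Emit:
play_rows(
  deltas=[
    [[-4, 0, 0], [0, 0, 0], 255],
    [[-8, 0, 0], [0, 0, 0], 255],
    [[-12, 0, 0], [0, 0, 0], 255],
    [[-16, 0, 0], [0, 0, 0], 255],
    [[-16, 0, 0], [0, 0, 0], 255],
  ],
)

```text
t: 13.9
ee_pos: [478.9, -111.7, 146.2]
ee_rot: [[-0.251, 0.968, 0.002], [0.968, 0.251, -0.001], [-0.001, 0.001, -1.0]]
wrist_force: [-0.6, 0.5, 0.6]
finger_gap: 0.006
grasp_force: 0.0
```

```bash
python3 - <<'E'
from h import *
import cv2
t=manip.capture("top")
cv2.imwrite("pics/f.png",cv2.resize(t[185:285,185:345],None,fx=5,fy=5,interpolation=cv2.INTER_CUBIC))
p=np.load("rail.npy")
print((proj(T(p,[(34,-27.5,38),(34,27.5,38),(25,-55,34),(25,33,52)]))-[185,185])*5+2)
E
```

```text
[[410.30013696 221.06068877]
 [445.47620769 343.52418194]
 [413.38905442 156.43497998]
 [468.24619973 347.36681424]]
```

View pics/f.png

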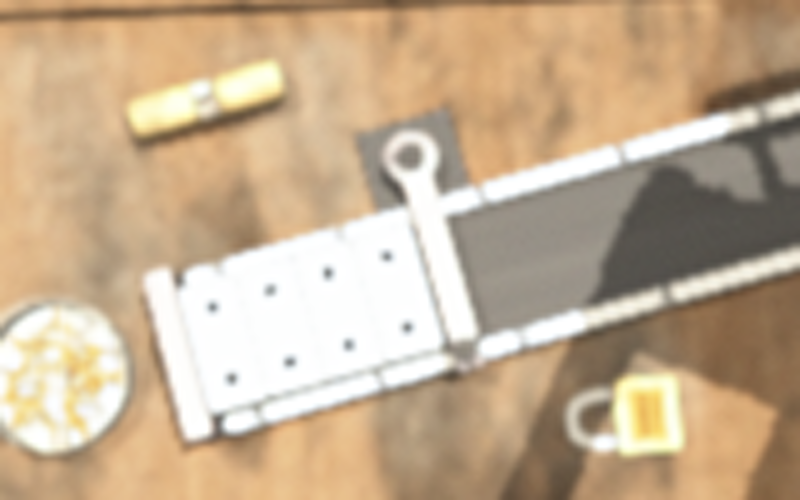

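The blocks are closed up against the stop, with the front face at about (180,275). The keeper lies straight across behind them, from the pivot at (411,155) to the stud at about (463,350). The predicted stud position was (468,347), so I hand the job in.

```bash
python3 -c "
from rig import manip
print(manip.job_done())"
```

```text
the job is handed in; nothing more can be done
None
```

The row of four blocks is home against the end stop, the keeper is pushed round to its hard stop behind the last block, nothing else was visibly disturbed in the final top view (the cutters lie outside it), and I handed the job in at about 14 s; the hand-in call gave no verdict.

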